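# Lay up the espresso kit and the milk kit on their bamboo trays

### The job

Make up the two barista kits: in the long bamboo tray with three compartments put the espresso cup that stands upright on the front tier of the stand, the tamper and the orange dosing ring; in the short tray with two compartments put the small milk pitcher and the tall cup without a handle. One thing to a compartment, whichever you like, roughly in the middle of it, each upright and flat on the tray's floor, set down rather than dropped. Leave the filter basket and the large pitcher where they stand.

Things in the scene. Friction and masses are not known exactly. Their poses are not given: they have to be found in the camera images.
- tray3: Long bamboo tray, fixed, 286 mm along its y, 100 along x. Floor top 8 mm above the counter; lips and dividers 7 mm thick, to 20 mm. Three compartments, 86 x 86 mm inside, in a row along y, centres x = 0, y = -93, 0, 93 mm. Origin: on the counter under its centre, z up. Left or right of the robot, y along world y within 0.15 rad
- tray2: Short bamboo tray, fixed, 193 mm along its y, 100 along x. Floor top 8 mm above the counter; lips and dividers 7 mm thick, to 20 mm. Two compartments, 86 x 86 mm inside, in a row along y, centres x = 0, y = -46.5, 46.5 mm. Origin: on the counter under its centre, z up. Left or right of the robot, y along world y within 0.15 rad
- cup: White porcelain espresso cup, 56 mm tall, foot 50 across, 61 across at 22 mm height, 64 at the rim, wall 4, 0.13 kg. Ear handle along its -x, to 54 mm from the axis, 18 to 51 mm above the foot (clears the tray lip). Upright on the riser's front tier, handle towards the robot within 0.6 rad. Origin: centre of its underside, z up
- pitcher: Small steel milk pitcher, 78 mm tall, 64 across up to 42 mm height, then 50 at 62 mm, 56 at the rim, 0.16 kg. Loop handle along its -x, to 57 mm from the axis, 20 to 72 mm above the foot (clears the tray lip); spout at +x to 42 mm. Upright on the riser's front tier, handle towards the robot within 0.6 rad. Origin: centre of its underside, z up
- tamper: Coffee tamper, 84 mm tall: steel base 58 across and 12 thick, neck 18 across at 34 mm height, dark wooden handle 34 to 36 across from 43 to 74 mm height, 0.35 kg. Stands upright on its base on the riser's front tier. Origin: centre of its underside, z up
- ring: Orange plastic dosing ring, an open tube 32 mm tall, 65 across outside from 8 mm height to the top, 58 at the lower edge, wall 4, 0.05 kg. Stands on the counter. Origin: centre of its underside, z up
- tumbler: Tall white porcelain cup without a handle, 82 mm tall, 58 across at the foot, 62 at 20 mm height, 67 at the rim, wall 4, 0.18 kg. Stands upright on the counter. Origin: centre of its underside, z up
- basket: Bystander: steel filter basket, an open dish 27 mm tall, 58 across, rim flange 68 across, loose on the counter. Origin: centre of its underside, z up
- big_pitcher: Bystander: large steel milk pitcher, shaped like the small one, 111 mm tall, 91 across, handle along its -x, loose on the counter at the far left. Origin: centre of its underside, z up
- riser: Fixed bamboo stand like stairs, 410 mm along its y. Front tier 116 deep, top 40 mm above the counter: cup, small pitcher and tamper stand on it in a row along y, some 115 mm apart. Rear tier behind (+x), 116 deep, top at 100 mm, with saucers, tin, spare cup up to 160 mm. Origin: on the counter under the front tier's centre, +x away from the robot within 0.1 rad

How it is judged:
At the end, for the whole second after the job is handed in: Each thing is in its kit's tray, in its own compartment (within 24 mm of the centre in tray x and y, axes 62 mm or more apart), flat on the floor (4 mm), upright (0.12 rad), at rest and released; filter basket and large pitcher within 20 mm of where they stood (x of cup in the frame of tray3 between -0.024 and 0.024 m and (y of cup in the frame of tray3 between -0.117 and -0.069 m or y of cup in the frame of tray3 between -0.024 and 0.024 m or y of cup in the frame of tray3 between 0.069 and 0.117 m) and z of cup in the frame of tray3 between 0.004 and 0.012 m and angle between each of cup, tamper, ring, pitcher, tumbler's own z axis and vertical below 0.12 rad and linear speed of each of cup, tamper, ring, pitcher, tumbler below 0.02 m/s and angular speed of each of cup, tamper, ring, pitcher, tumbler below 0.2 rad/s and contact force between the fingers and cup below 0.05 N and x of tamper in the frame of tray3 between -0.024 and 0.024 m and (y of tamper in the frame of tray3 between -0.117 and -0.069 m or y of tamper in the frame of tray3 between -0.024 and 0.024 m or y of tamper in the frame of tray3 between 0.069 and 0.117 m) and z of tamper in the frame of tray3 between 0.004 and 0.012 m and contact force between the fingers and tamper below 0.05 N and x of ring in the frame of tray3 between -0.024 and 0.024 m and (y of ring in the frame of tray3 between -0.117 and -0.069 m or y of ring in the frame of tray3 between -0.024 and 0.024 m or y of ring in the frame of tray3 between 0.069 and 0.117 m) and z of ring in the frame of tray3 between 0.004 and 0.012 m and contact force between the fingers and ring below 0.05 N and horizontal distance between each of tamper, ring and cup above 0.062 m and horizontal distance between ring and tamper above 0.062 m and x of pitcher in the frame of tray2 between -0.024 and 0.024 m and (y of pitcher in the frame of tray2 between -0.0705 and -0.0225 m or y of pitcher in the frame of tray2 between 0.0225 and 0.0705 m) and z of pitcher in the frame of tray2 between 0.004 and 0.012 m and contact force between the fingers and pitcher below 0.05 N and x of tumbler in the frame of tray2 between -0.024 and 0.024 m and (y of tumbler in the frame of tray2 between -0.0705 and -0.0225 m or y of tumbler in the frame of tray2 between 0.0225 and 0.0705 m) and z of tumbler in the frame of tray2 between 0.004 and 0.012 m and contact force between the fingers and tumbler below 0.05 N and horizontal distance between tumbler and pitcher above 0.062 m and distance of each of basket, big_pitcher from where it was at the start of the episode below 0.02 m); the robot touches nothing.
It fails at once if a porcelain cup is dropped or knocked flying (faster than 0.7 m/s, as after a fall of 25 mm, while the fingers do not touch it) ((linear speed of cup above 0.7 m/s and contact force between the fingers and cup below 0.01 N) or (linear speed of tumbler above 0.7 m/s and contact force between the fingers and tumbler below 0.01 N)).
It fails at once if the tamper, ring or small pitcher is dropped or knocked flying (faster than 0.7 m/s, as after a fall of 25 mm, while the fingers do not touch it) ((linear speed of tamper above 0.7 m/s and contact force between the fingers and tamper below 0.01 N) or (linear speed of ring above 0.7 m/s and contact force between the fingers and ring below 0.01 N) or (linear speed of pitcher above 0.7 m/s and contact force between the fingers and pitcher below 0.01 N)).
It fails at once if the filter basket is shifted by more than 20 mm or tipped over (distance of basket from where it was at the start of the episode above 0.02 m or angle between basket's own z axis and vertical above 0.5 rad).
It fails at once if the large pitcher is shifted by more than 20 mm or tipped over (distance of big_pitcher from where it was at the start of the episode above 0.02 m or angle between big_pitcher's own z axis and vertical above 0.5 rad).
It also fails if it takes over 134 s, if anything falls off the work surface, if the arm or the gripper's body presses on something with over 40 N, if the wrist force passes 120 N, or if a joint passes its speed limit or range.

### The arm

A 6-joint arm with a two-finger parallel gripper is mounted at the origin on the work surface. World frame = base frame: x ahead of the robot, y to its left, z up, the work surface at z = 0. Lengths are in m, angles in rad, forces in N, time in s.
With the tool pointing down it reaches from about 0.4 to 0.825 m from the base axis. Payload 7 kg.
Tool frame: the origin (TCP) lies at the very end of the fingers, on their centre line; the grasp point (between the pads) lies arm.hold_point_z behind it (arm.hold_point_z is the distance from the TCP to the grasp point, in m); z points along the fingers, y is the line along which they close (so a half turn about z gives the same grasp; the last joint's range is limited). The gripper opens to 88 mm and grips with 3 to 60 N. Pads are 19 mm wide; open, the fingers measure 130 mm over their backs; the gripper's body (78 mm by 193 mm) begins 47 mm behind the grasp point.
Start: joints at [-0.829, 0.359, 0.012, 0, -1.224, -0.288], TCP at [0.296, -0.607, 0.227] pointing down, gripper open.
Joint ranges: [-3.07, 3.07], [-1.43, 2.12], [-1.02, 1.25], [-3.03, 1.67], [-3.05, -0], [-3.03, 3.03]. Speed limits (rad/s): [2.39, 2.39, 3.01, 3.14, 3.14, 3.14].

### API

Orientations are given as [roll, pitch, yaw] about the fixed x, y, z axes, in that order (R = Rz(yaw) Ry(pitch) Rx(roll)).
In Python, from station import arm, optics, job, get_state gives the robot as it stands (arm), with the cameras (optics), the readings as plain functions and the job (job).
- The arm moves only by the tool nudge_tcp, called after "Request:" by a JSON object that holds its "api" and its "payload", one argument or row to a line. Schema: {"type":"object","properties":{"motion":{"type":"array","items":{"type":"number"},"minItems":5,"maxItems":100},"grip_n":{"type":"number"},"only":{"type":"string"},"quiet":{"type":"boolean"},"lines":{"type":"string"}},"required":["motion"],"additionalProperties":false}. motion is one flat list of numbers that holds 1 to 20 rows one after another, with no inner brackets; each row has 5 numbers: the finger opening in m, then dx, dy, dz in normalised numbers (1 is 75 cm), then a turn about the tool's z in parts of the range, where 1.0 means pi rad; each row is the pose to reach, as a shift and turn from the pose commanded when the call began, along the tool's axes at that moment; what a row does not reach only later rows make up. A row lasts 1/12 s, in which the tool goes at most 0.0417 m and 0.125 rad, less where a joint would pass 70% of its speed; a pose out of reach is approached as far as the arm can. The fingers move at their own pace and stop on an object; grip_n is the grip in N (left out, the last holds). Time passes only in rows, so rows that do not move let the fingers close. The tool returns the time, the measured TCP pose, the force, the opening and the grip force at its end. only (a regular expression) keeps the lines of the reply that match it, lines (a string "A,B") keeps lines A to B, and quiet returns only ok. Input that does not fit is refused with a message, and nothing moves.
- get_state(): the state, without advancing time (a new reading comes with each control period).
- optics.grab_frame(name): name is "side" or "top" or "wrist"; returns the picture (480x640x3 uint8, red, green, blue); there is no depth.
- optics.camera_params(name): a dict with "fx", "fy", "cx", "cy" (pixels), "D" ([k1, k2, p1, p2, k3] as OpenCV has them; the pictures are not rectified), "T" (4x4, takes a point from camera to world coordinates); the wrist camera has in their place "hand_eye" (4x4, takes a point from camera to tool coordinates, whose origin is the TCP and whose axes are the flange's). Camera axes: x right, y down, z forward; pixel columns grow to the right and rows downward; lengths in m; the calibration is good to about 2 mm. A picture is of the moment at which its call begins: read the wrist's pose just before it. camera_params takes no time and is no camera call.
- job.job_done(): hands the job in; it is judged then, once.
The state is a dict: "t": time; "q": joint angles; "qd": joint speeds; "joint_efforts": joint torques, N m; "eef_pos": TCP position; "ee_rot": TCP orientation; "force": force on the tool from outside, world axes, zero at the start; "moment": the same for the moment, N m; "width": finger opening in m; "gripper_force": force on a finger pad.
Only numpy, scipy, OpenCV 4.12 (cv2) and the standard library are available. Lean on these libraries where they do the work, as an engineer would, in place of code of your own. Each camera call takes 0.05 s, during which the arm holds its last target. There are 200 camera calls.

## Working session

There is one attempt and no reset: what is moved stays moved. The work goes in short steps, Python scripts to look and compute and a tool call to move; the robot and the scene stay as the last step left them, time stands still between calls to the robot, and variables do not carry over. Pictures are saved under pics/ and viewed, at most 14 in all, crops included, and the job is handed in when it is done.

```bash
ls; mkdir -p pics; python3 - <<'E'
from station import arm, optics, job, get_state
import cv2,numpy as np
s=get_state(); print(s['t'],s['eef_pos'],s['ee_rot'],s['width'],arm.hold_point_z)
for n in ('side','top','wrist'):
    im=optics.grab_frame(n); cv2.imwrite(f'pics/{n}0.png',im[:,:,::-1]); 
    p=optics.camera_params(n); print(n,{k:np.round(v,4).tolist() for k,v in p.items()})
E
```

```text
pics
station.py
0.0 [ 0.29565407 -0.60624777  0.22563288] [ 3.13993508e+00 -1.47607958e-04 -2.68793174e+00] 0.08750846337868373 0.0188
side {'fx': 497.5232, 'fy': 497.5232, 'cx': 316.53, 'cy': 237.0385, 'D': [0.0051, 0.0, 0.0, 0.0, 0.0], 'T': [[-0.9497, -0.1842, 0.2532, 0.3095], [-0.3127, 0.5986, -0.7375, 0.8163], [-0.0157, -0.7796, -0.6261, 0.6916], [0.0, 0.0, 0.0, 1.0]]}
top {'fx': 536.7011, 'fy': 536.7011, 'cx': 313.6963, 'cy': 237.8134, 'D': [-0.0275, 0.0, 0.0, 0.0, 0.0], 'T': [[0.0261, -0.9965, 0.0789, 0.5025], [-0.9989, -0.0291, -0.0368, 0.0947], [0.0389, -0.0778, -0.9962, 1.0332], [0.0, 0.0, 0.0, 1.0]]}
wrist {'fx': 403.7637, 'fy': 403.7637, 'cx': 321.0939, 'cy': 239.5724, 'D': [-0.064, 0.0, 0.0, 0.0, 0.0], 'hand_eye': [[0.0004, -0.9701, -0.2429, 0.0644], [1.0, 0.0005, -0.0, -0.0006], [0.0001, -0.2429, 0.9701, -0.1576], [0.0, 0.0, 0.0, 1.0]]}
```

View pics/top0.png

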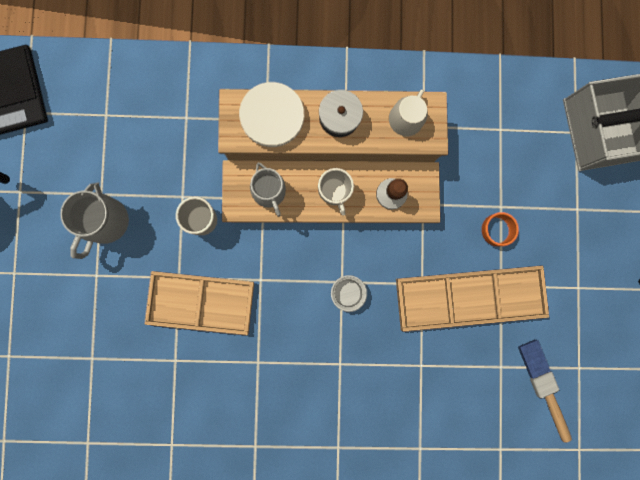

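View pics/side0.png

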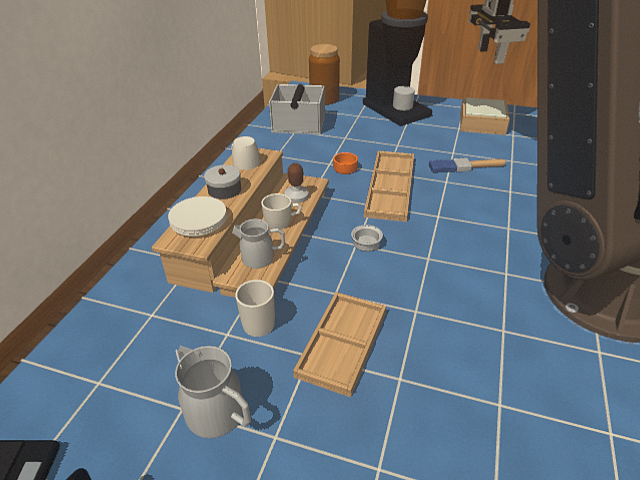

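The top view shows, in pixels:
- **Tray2:** about (200,303).
- **Tray3:** about (473,299).
- **On the riser:** pitcher (267,186), cup (335,186) and tamper (398,188).
- **On the counter:** tumbler (197,216), ring (500,230), basket (349,294) and large pitcher (85,215).

The side view agrees. Next I'll measure these with masks.

```bash
cat > h.py <<'E'
from station import arm, optics, job, get_state
import cv2,numpy as np
from scipy.spatial.transform import Rotation as R
def cam(n,s=None):
    p=optics.camera_params(n); K=np.array([[p['fx'],0,p['cx']],[0,p['fy'],p['cy']],[0,0,1]]); D=np.array(p['D'])
    if n=='wrist':
        T=np.eye(4); T[:3,:3]=R.from_euler('xyz',s['ee_rot']).as_matrix(); T[:3,3]=s['eef_pos']; T=T@np.array(p['hand_eye'])
    else: T=np.array(p['T'])
    return K,D,T
def plane(c,uv,z):
    K,D,T=c; n=cv2.undistortPoints(np.float64(uv).reshape(-1,1,2),K,D).reshape(-1,2)
    d=np.c_[n,np.ones(len(n))]@T[:3,:3].T; o=T[:3,3]
    return o+d*((z-o[2])/d[:,2])[:,None]
def go(x,y,z,yaw):
    "tool-axis shift and turn from the present pose to TCP x,y,z,yaw"
    s=get_state(); M=R.from_euler('xyz',s['ee_rot']).as_matrix()
    d=M.T@(np.array([x,y,z])-s['eef_pos']); t=-(yaw-s['ee_rot'][2]); t=(t+np.pi)%(2*np.pi)-np.pi
    return np.round([*d,t],4).tolist()
E
cat > m.py <<'E'
from h import *
im=cv2.imread('pics/top0.png'); c=cam('top'); hsv=cv2.cvtColor(im,cv2.COLOR_BGR2HSV)
bam=cv2.inRange(hsv,(8,60,90),(28,255,255))
for name,(x0,y0,x1,y1) in dict(tray2=(135,262,265,345),tray3=(388,258,560,342)).items():
    m=np.zeros_like(bam); m[y0:y1,x0:x1]=bam[y0:y1,x0:x1]; m=cv2.morphologyEx(m,cv2.MORPH_CLOSE,np.ones((7,7)))
    k=max(cv2.findContours(m,0,1)[0],key=cv2.contourArea)
    P=plane(c,k.reshape(-1,2),.02)[:,:2].astype(np.float32); r=cv2.minAreaRect(P); print(name,np.round(r[0],4),np.round(r[1],3),r[2])
rg=cv2.inRange(hsv,(3,150,100),(14,255,255)); m=np.zeros_like(rg); m[205:255,475:525]=rg[205:255,475:525]
k=max(cv2.findContours(m,0,1)[0],key=cv2.contourArea); (x,y),r=cv2.minEnclosingCircle(plane(c,k.reshape(-1,2),.03)[:,:2].astype(np.float32)); print('ring',x,y,r)
# silhouettes against blue
nb=255-cv2.inRange(hsv,(95,60,0),(125,255,255))
for n,uv,z in [('tumbler',(197,216),.082),('basket',(349,294),.027),('tamper top',(398,188),.12),('cup',(335,186),.096),('pitcher',(267,186),.118),('bigp',(85,215),.111),('cup h',(341,208),.085),('pit h',(276,210),.1),('riser fl',(222,222),.04),('riser fr',(440,222),.04),('riser rl',(224,160),.04),('tier2 fl',(219,153),.1),('tier2 fr',(447,155),.1)]:
    print(n,np.round(plane(c,uv,z)[0,:2],3))
crop=cv2.resize(im[150:250,160:420],None,fx=3,fy=3,interpolation=cv2.INTER_CUBIC); cv2.imwrite('pics/crop1.png',crop)
E
python3 m.py
```

```text
tray2 [0.455  0.2679] [0.193 0.101] 85.82074737548828
tray3 [ 0.4771 -0.2487] [0.1   0.288] 6.671003818511963
ring 0.6093733906745911 -0.2971169650554657 0.03539818152785301
tumbler [0.611 0.267]
basket [ 0.479 -0.011]
tamper top [ 0.666 -0.083]
cup [0.67  0.025]
pitcher [0.662 0.144]
bigp [0.603 0.453]
cup h [0.632 0.012]
pit h [0.623 0.127]
riser fl [0.606 0.229]
riser fr [ 0.618 -0.179]
riser rl [0.722 0.23 ]
tier2 fl [0.721 0.231]
tier2 fr [ 0.732 -0.174]
```

View pics/crop1.png

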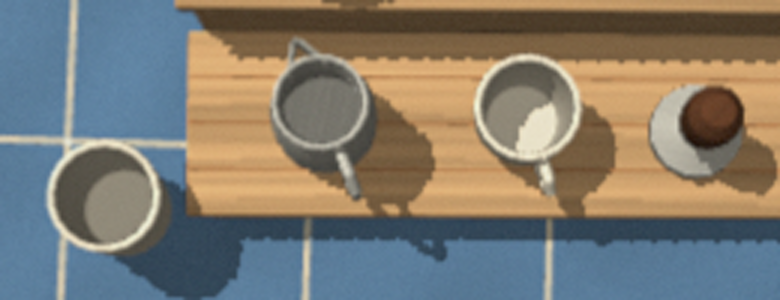

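```bash
python3 - <<'E'
from h import *
c=cam('top')
for n,uv,z in [('tumbler',(195,215.3),.082),('tamper top',(397,188.7),.12),('tamper base',(391.3,193.7),.052),('cup',(335.7,185.7),.096),('pitcher',(267,184.3),.118)]:
    print(n,np.round(plane(c,uv,z)[0,:2],4))
print(go(.609,-.297,.13,-3.1416))
E
```

```text
tumbler [0.6117 0.271 ]
tamper top [ 0.6643 -0.0811]
tamper base [ 0.6666 -0.0837]
cup [0.6703 0.0236]
pitcher [0.6649 0.1437]
[-0.4172, 0.1406, 0.096, 0.4537]
```

The manual's scale: shifts go in shares of 75 cm and turns go in shares of pi rad. Converting my numbers, -0.417 m is -0.556, 0.141 m is 0.188, 0.454 rad is 0.1445.

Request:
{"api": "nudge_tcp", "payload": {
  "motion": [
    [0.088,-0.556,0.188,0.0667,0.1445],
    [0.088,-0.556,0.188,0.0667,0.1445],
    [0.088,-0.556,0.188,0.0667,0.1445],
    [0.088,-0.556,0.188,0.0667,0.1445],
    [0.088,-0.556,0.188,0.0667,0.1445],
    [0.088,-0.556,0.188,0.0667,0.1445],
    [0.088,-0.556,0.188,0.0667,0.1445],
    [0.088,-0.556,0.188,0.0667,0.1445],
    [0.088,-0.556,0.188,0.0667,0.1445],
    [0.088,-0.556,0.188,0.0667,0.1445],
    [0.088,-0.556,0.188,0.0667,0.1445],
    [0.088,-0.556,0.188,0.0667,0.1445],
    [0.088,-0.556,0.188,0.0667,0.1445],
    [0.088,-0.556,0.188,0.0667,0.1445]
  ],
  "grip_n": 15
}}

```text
refused: motion[0]: [0.088, -0.556, 0.188, 0.0667, 0.1445] is not of type 'number' (schema: type "number"). Nothing was moved.
```

Wrong form. The message asks for one flat list, 5 numbers to a row, no inner brackets, so I'll send the same numbers that way.

Request:
{"api": "nudge_tcp", "payload": {
  "motion": [0.088,-0.556,0.188,0.0667,0.1445,0.088,-0.556,0.188,0.0667,0.1445,0.088,-0.556,0.188,0.0667,0.1445,0.088,-0.556,0.188,0.0667,0.1445,0.088,-0.556,0.188,0.0667,0.1445,0.088,-0.556,0.188,0.0667,0.1445,0.088,-0.556,0.188,0.0667,0.1445,0.088,-0.556,0.188,0.0667,0.1445,0.088,-0.556,0.188,0.0667,0.1445,0.088,-0.556,0.188,0.0667,0.1445,0.088,-0.556,0.188,0.0667,0.1445,0.088,-0.556,0.188,0.0667,0.1445,0.088,-0.556,0.188,0.0667,0.1445,0.088,-0.556,0.188,0.0667,0.1445],
  "grip_n": 15
}}

```text
t: 1.32
eef_pos: [0.6087, -0.2969, 0.1761]
ee_rot: [3.141, -0.001, -3.141]
force: [0.2, 0.3, 0.1]
width: 0.0873
gripper_force: 0.0
```

```bash
python3 - <<'E'
from h import *
s=get_state(); im=optics.grab_frame('wrist')[:,:,::-1].copy(); cv2.imwrite('pics/w1.png',im)
c=cam('wrist',s); hsv=cv2.cvtColor(im,cv2.COLOR_BGR2HSV)
rg=cv2.inRange(hsv,(3,150,80),(14,255,255)); k=max(cv2.findContours(rg,0,1)[0],key=cv2.contourArea)
print(cv2.boundingRect(k)); (x,y),r=cv2.minEnclosingCircle(plane(c,k.reshape(-1,2),.03)[:,:2].astype(np.float32)); print('ring',x,y,r); print(s['eef_pos'],s['ee_rot'])
E
```

```text
(272, 183, 81, 80)
ring 0.6076228022575378 -0.30368858575820923 0.031941007822752
[ 0.60865684 -0.29691561  0.17610071] [ 3.14143174e+00 -9.84996691e-04 -3.14113496e+00]
```

View pics/w1.png

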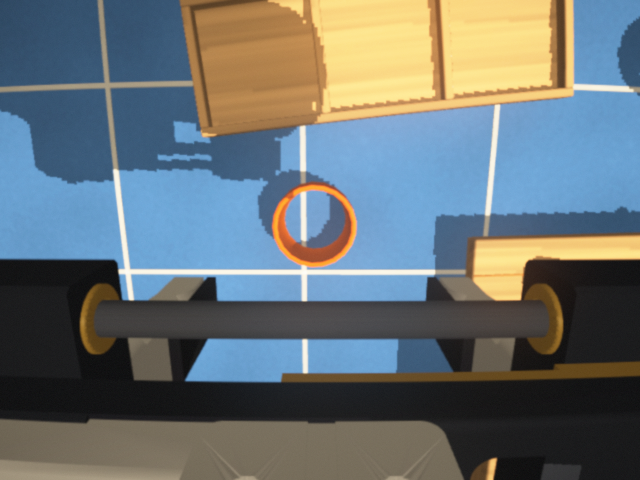

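The wrist view shows the ring at about (313,225), 8 px left of the finger midline. That puts it at y ≈ -0.303, so I'll use the wrist value.

In the tool's units: 0.159 m is 0.212, 0.158 m is 0.2107.

Request:
{"api": "nudge_tcp", "payload": {
  "motion": [0.088,0.0013,-0.008,0.04,0,0.088,0.0013,-0.008,0.0933,0,0.088,0.0013,-0.008,0.1467,0,0.088,0.0013,-0.008,0.1867,0,0.088,0.0013,-0.008,0.2107,0,0.088,0.0013,-0.008,0.212,0,0.05,0.0013,-0.008,0.212,0,0.05,0.0013,-0.008,0.212,0,0.05,0.0013,-0.008,0.212,0,0.05,0.0013,-0.008,0.212,0,0.05,0.0013,-0.008,0.212,0,0.05,0.0013,-0.008,0.212,0],
  "grip_n": 15
}}

```text
t: 2.37
eef_pos: [0.6089, -0.3035, 0.0194]
ee_rot: [-3.141, 0.003, -3.141]
force: [-1.5, 0.7, 6.7]
width: 0.0633
gripper_force: 15.0
```

```bash
python3 -c "
from h import *
s=get_state();print(s['width'],s['gripper_force'],s['eef_pos'],go(.477,-.249,.10,-3.1416+.116))"
```

```text
0.06334071294235759 15.049456206033938 [ 0.60886803 -0.30346006  0.01937257] [0.1316, 0.0544, -0.081, -0.1158]
```

In the tool's units: -0.12 m is -0.16, -0.11 m is -0.1467, -0.116 rad is -0.0369.

Request:
{"api": "nudge_tcp", "payload": {
  "motion": [0.05,0,0,-0.04,0,0.05,0,0,-0.0933,0,0.05,0.04,0.0267,-0.1467,-0.0159,0.05,0.08,0.04,-0.16,-0.0369,0.05,0.08,0.072,-0.16,-0.0369,0.05,0.08,0.072,-0.16,-0.0369]
}}

```text
t: 2.87
eef_pos: [0.5471, -0.2468, 0.1404]
ee_rot: [-3.142, 0.004, -3.025]
force: [0.2, 0.6, -2.0]
width: 0.0635
gripper_force: 15.1
```

```bash
python3 - <<'E'
from h import *
s=get_state(); im=optics.grab_frame('wrist')[:,:,::-1].copy(); cv2.imwrite('pics/w2.png',im)
print(s['eef_pos'],s['ee_rot'],s['width'])
c=cam('wrist',s)
K,D,T=c
# predicted tray corners from the top-view estimate, drawn for check
a=.1164; Rz=np.array([[np.cos(a),-np.sin(a)],[np.sin(a),np.cos(a)]])
P=np.array([[sx*.05,sy*.143] for sx in(-1,1) for sy in(-1,1)])@Rz.T+[.477,-.2487]
Ti=np.linalg.inv(T)
uv=cv2.projectPoints(np.c_[P,np.full(4,.02)],cv2.Rodrigues(Ti[:3,:3])[0],Ti[:3,3],K,D)[0].reshape(-1,2); print(uv.round(1))
for u in uv: cv2.drawMarker(im,tuple(int(v) for v in u.round()),(0,0,255),cv2.MARKER_CROSS,14,1)
cv2.imwrite('pics/w2m.png',im)
E
```

```text
[ 0.54710137 -0.2467565   0.14040923] [-3.14154014  0.0042106  -3.02507927] 0.06345838179568762
[[112.8  53.3]
 [548.9  54.3]
 [127.7 204.1]
 [532.6 204.5]]
```

View pics/w2m.png

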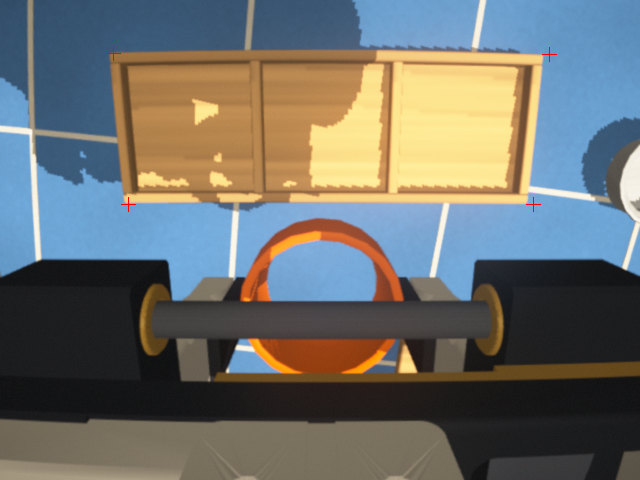

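The wrist view agrees with the top-view tray pose to about 2 mm: corners at (113,55), (542,56), (129,203) and (527,202). The ring is held centred. I'll set it in the middle compartment.

```bash
python3 -c "
from h import *
print(go(.477,-.2505,.0275,-3.1416+.116))"
```

```text
[0.0709, 0.0056, 0.1118, 0.0012]
```

In the tool's units: 0.1 m is 0.1333, 0.09 m is 0.12.

Request:
{"api": "nudge_tcp", "payload": {
  "motion": [0.05,0.0533,0.008,0,0,0.05,0.0947,0.008,0.0133,0,0.05,0.0947,0.008,0.0533,0,0.05,0.0947,0.008,0.0933,0,0.05,0.0947,0.008,0.12,0,0.05,0.0947,0.008,0.1333,0,0.05,0.0947,0.008,0.1333,0,0.05,0.0947,0.008,0.1333,0]
}}

```text
t: 3.58
eef_pos: [0.477, -0.2517, 0.0375]
ee_rot: [-3.142, -0.001, -3.026]
force: [0.2, 0.7, 0.2]
width: 0.0631
gripper_force: 15.1
```

```bash
python3 -c "
from h import *
print(go(.477,-.2505,.0275,-3.1416+.116))"
```

```text
[-0.0002, 0.0011, 0.01, -0.0]
```

In the tool's units: 0.0095 m is 0.0127, 0.008 m is 0.0107.

Request:
{"api": "nudge_tcp", "payload": {
  "motion": [0.05,0,0.0013,0.0067,0,0.05,0,0.0013,0.0107,0,0.05,0,0.0013,0.0127,0,0.05,0,0.0013,0.0127,0,0.05,0,0.0013,0.0127,0]
}}

```text
t: 4.0
eef_pos: [0.4768, -0.2504, 0.0284]
ee_rot: [-3.141, 0.001, -3.026]
force: [-0.5, 0.8, 0.2]
width: 0.0631
gripper_force: 15.1
```

In the tool's units: 0.002 m is 0.0027, 0.001 m is 0.0013.

Request:
{"api": "nudge_tcp", "payload": {
  "motion": [0.05,0,0,0.0013,0,0.05,0,0,0.0027,0,0.05,0,0,0.0027,0,0.05,0,0,0.0027,0]
}}

```text
t: 4.33
eef_pos: [0.477, -0.2504, 0.0272]
ee_rot: [-3.141, 0.001, -3.025]
force: [-1.4, 3.1, 10.8]
width: 0.063
gripper_force: 15.0
```

Contact at about 10 N, so I'll release, rise and head for the tamper.

In the tool's units: -0.17 m is -0.2267, -0.15 m is -0.2.

Request:
{"api": "nudge_tcp", "payload": {
  "motion": [0.088,0,0,-0.0013,0,0.088,0,0,-0.0013,0,0.088,0,0,-0.0013,0,0.088,0,0,-0.0013,0,0.088,0,0,-0.04,0,0.088,0,0,-0.0933,0,0.088,0,0,-0.1467,0,0.088,0,0,-0.2,0,0.088,0,0,-0.2267,0,0.088,0,0,-0.2267,0]
}}

```text
t: 5.17
eef_pos: [0.4792, -0.2513, 0.2018]
ee_rot: [-3.138, 0.008, -3.025]
force: [-0.1, -0.2, -0.1]
width: 0.0877
gripper_force: 0.0
```

```bash
python3 - <<'E'
from h import *
s=get_state(); im=optics.grab_frame('wrist')[:,:,::-1].copy(); cv2.imwrite('pics/w3.png',im)
c=cam('wrist',s); hsv=cv2.cvtColor(im,cv2.COLOR_BGR2HSV)
rg=cv2.inRange(hsv,(3,170,80),(13,255,255)); k=max(cv2.findContours(rg,0,1)[0],key=cv2.contourArea)
print(cv2.boundingRect(k)); print(cv2.minEnclosingCircle(plane(c,k.reshape(-1,2),.038)[:,:2].astype(np.float32)),s['eef_pos'],s['ee_rot'])
print(go(.59,-.083,.2,-3.1416))
E
```

```text
(289, 186, 71, 66)
((0.4780389368534088, -0.25016605854034424), 0.02883370779454708) [ 0.47923775 -0.25127926  0.20175644] [-3.13806998  0.00837687 -3.02502661]
[-0.1307, 0.1536, -0.0006, 0.1159]
```

In the tool's units: -0.205 m is -0.2733, 0.144 m is 0.192, 0.116 rad is 0.0369.

Request:
{"api": "nudge_tcp", "payload": {
  "motion": [0.088,-0.1467,0.136,0,0.0255,0.088,-0.2733,0.192,0,0.0369,0.088,-0.2733,0.192,0,0.0369,0.088,-0.2733,0.192,0,0.0369,0.088,-0.2733,0.192,0,0.0369,0.088,-0.2733,0.192,0,0.0369,0.088,-0.2733,0.192,0,0.0369,0.088,-0.2733,0.192,0,0.0369,0.088,-0.2733,0.192,0,0.0369],
  "grip_n": 40
}}

```text
t: 5.97
eef_pos: [0.6627, -0.0834, 0.194]
ee_rot: [-3.141, -0.003, -3.141]
force: [0.3, -1.3, 0.0]
width: 0.0874
gripper_force: 0.0
```

```bash
python3 - <<'E'
from h import *
s=get_state(); im=optics.grab_frame('wrist')[:,:,::-1].copy(); cv2.imwrite('pics/w4.png',im)
c=cam('wrist',s);print(s['eef_pos'],s['ee_rot'])
E
```

```text
[ 0.66272502 -0.08341318  0.19402849] [-3.1413698  -0.00329468 -3.14125358]
```

View pics/w4.png

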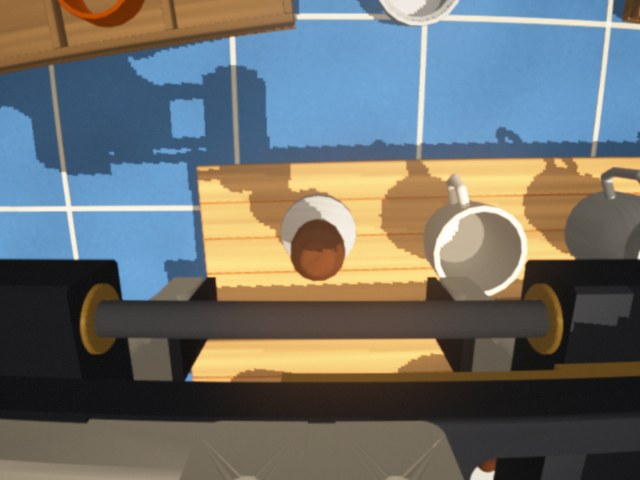

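The wrist view shows the tamper base at (318,230) and its handle at (318,249). The cup rim is at (476,251) with its handle at (457,188).

```bash
python3 - <<'E'
from h import *
s=get_state(); c=cam('wrist',s)
for n,uv,z in [('base',(318.5,230),.052),('top',(318,249),.105),('cup',(475.5,251),.096),('cuph',(456,182),.085)]: print(n,plane(c,uv,z)[0].round(4))
E
```

```text
base [ 0.6657 -0.0863  0.052 ]
top [ 0.6662 -0.0863  0.105 ]
cup [0.6701 0.0185 0.096 ]
cuph [0.6255 0.0054 0.085 ]
```

In the tool's units: 0.112 m is 0.1493, 0.02 m is 0.0267.

Request:
{"api": "nudge_tcp", "payload": {
  "motion": [0.06,-0.004,-0.004,0.0267,0,0.06,-0.004,-0.004,0.0667,0,0.06,-0.004,-0.004,0.1067,0,0.06,-0.004,-0.004,0.1333,0,0.06,-0.004,-0.004,0.1493,0,0.06,-0.004,-0.004,0.1493,0,0.02,-0.004,-0.004,0.1493,0,0.02,-0.004,-0.004,0.1493,0,0.02,-0.004,-0.004,0.1493,0,0.02,-0.004,-0.004,0.1493,0,0.02,-0.004,-0.004,0.1493,0,0.02,-0.004,-0.004,0.1493,0],
  "grip_n": 40
}}

```text
t: 7.02
eef_pos: [0.6674, -0.0863, 0.0854]
ee_rot: [3.141, 0.002, -3.141]
force: [-0.3, 1.4, 5.6]
width: 0.034
gripper_force: 40.0
```

In the tool's units: -0.257 m is -0.3427, -0.04 m is -0.0533, -0.05 rad is -0.0159.

Request:
{"api": "nudge_tcp", "payload": {
  "motion": [0.02,0,0,-0.02,0,0.02,0,0,-0.0533,0,0.02,0.04,0,-0.0867,0,0.02,0.08,-0.04,-0.0867,0,0.02,0.12,-0.08,-0.0867,0,0.02,0.16,-0.12,-0.0867,-0.0064,0.02,0.1867,-0.16,-0.0867,-0.0159,0.02,0.2133,-0.2,-0.0867,-0.0255,0.02,0.2333,-0.24,-0.0867,-0.0318,0.02,0.24,-0.28,-0.0867,-0.0369,0.02,0.24,-0.3133,-0.0867,-0.0369,0.02,0.24,-0.3333,-0.0867,-0.0369,0.02,0.24,-0.3427,-0.0867,-0.0369,0.02,0.24,-0.3427,-0.0867,-0.0369,0.02,0.24,-0.3427,-0.0867,-0.0369,0.02,0.24,-0.3427,-0.0867,-0.0369]
}}

```text
t: 8.35
eef_pos: [0.4862, -0.3427, 0.1487]
ee_rot: [3.141, -0.001, -3.026]
force: [-0.1, -0.3, -3.9]
width: 0.0338
gripper_force: 40.0
```

```bash
python3 -c "
from h import *
print(go(.488,-.343,.0545,-3.1416+.116))"
```

```text
[-0.0018, -0.0005, 0.0942, 0.0001]
```

In the tool's units: 0.095 m is 0.1267, 0.094 m is 0.1253.

Request:
{"api": "nudge_tcp", "payload": {
  "motion": [0.02,-0.0027,0,0.04,0,0.02,-0.0027,0,0.08,0,0.02,-0.0027,0,0.1067,0,0.02,-0.0027,0,0.12,0,0.02,-0.0027,0,0.1227,0,0.02,-0.0027,0,0.1253,0,0.02,-0.0027,0,0.1267,0,0.02,-0.0027,0,0.1267,0,0.02,-0.0027,0,0.1267,0]
}}

```text
t: 9.1
eef_pos: [0.4893, -0.3436, 0.0553]
ee_rot: [-3.141, 0.002, -3.026]
force: [-0.4, -0.5, -2.9]
width: 0.0343
gripper_force: 40.0
```

In the tool's units: 0.0015 m is 0.002, 0.001 m is 0.0013.

Request:
{"api": "nudge_tcp", "payload": {
  "motion": [0.02,0,0,0.0013,0,0.02,0,0,0.002,0,0.02,0,0,0.002,0,0.02,0,0,0.002,0]
}}

```text
t: 9.43
eef_pos: [0.4896, -0.3436, 0.0536]
ee_rot: [-3.14, 0.002, -3.025]
force: [2.7, 2.7, 4.3]
width: 0.0338
gripper_force: 40.0
```

In the tool's units: -0.14 m is -0.1867, -0.06 m is -0.08.

Request:
{"api": "nudge_tcp", "payload": {
  "motion": [0.07,0,0,0,0,0.07,0,0,0,0,0.07,0,0,0,0,0.07,0,0,-0.0267,0,0.07,0,0,-0.08,0,0.07,0,0,-0.1333,0,0.088,0,0,-0.1867,0,0.088,0,0,-0.1867,0],
  "grip_n": 25
}}

```text
t: 10.1
eef_pos: [0.4917, -0.3457, 0.2013]
ee_rot: [-3.134, 0.01, -3.025]
force: [1.2, -0.6, 0.8]
width: 0.0779
gripper_force: 0.0
```

```bash
python3 -c "
from h import *
print(go(.670,.020,.19,-3.1416+.15))"
```

```text
[-0.2196, 0.3425, 0.0109, -0.0329]
```

In the tool's units: 0.342 m is 0.456, -0.22 m is -0.2933, -0.033 rad is -0.0105.

Request:
{"api": "nudge_tcp", "payload": {
  "motion": [0.088,-0.2933,0.456,0.0133,-0.0105,0.088,-0.2933,0.456,0.0133,-0.0105,0.088,-0.2933,0.456,0.0133,-0.0105,0.088,-0.2933,0.456,0.0133,-0.0105,0.088,-0.2933,0.456,0.0133,-0.0105,0.088,-0.2933,0.456,0.0133,-0.0105,0.088,-0.2933,0.456,0.0133,-0.0105,0.088,-0.2933,0.456,0.0133,-0.0105,0.088,-0.2933,0.456,0.0133,-0.0105,0.088,-0.2933,0.456,0.0133,-0.0105,0.088,-0.2933,0.456,0.0133,-0.0105,0.088,-0.2933,0.456,0.0133,-0.0105,0.088,-0.2933,0.456,0.0133,-0.0105]
}}

```text
t: 11.18
eef_pos: [0.667, 0.0216, 0.1819]
ee_rot: [-3.141, -0.001, -2.992]
force: [-0.3, -0.3, -0.1]
width: 0.0876
gripper_force: 0.0
```

```bash
python3 - <<'E'
from h import *
s=get_state(); im=optics.grab_frame('wrist')[:,:,::-1].copy(); cv2.imwrite('pics/w5.png',im)
print(s['eef_pos'],s['ee_rot'])
E
```

```text
[0.66698976 0.02161984 0.18185418] [-3.14131069e+00 -1.48385377e-03 -2.99238363e+00]
```

View pics/w5.png

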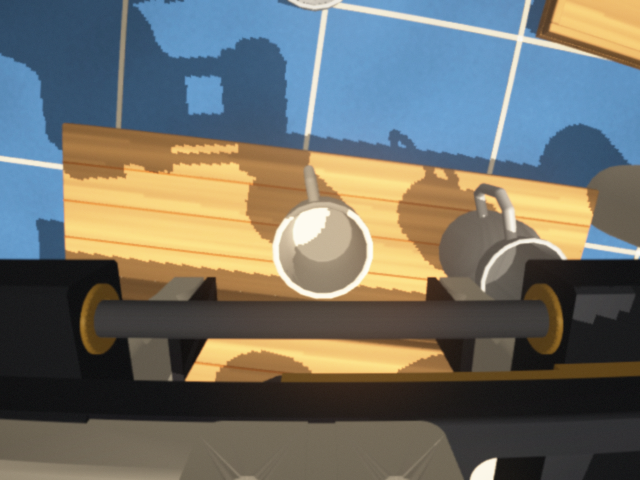

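The cup rim is at (323,249) with its handle at (309,168), almost along the image's up axis. The small pitcher's rim is partly hidden, around (522,280).

```bash
python3 - <<'E'
from h import *
s=get_state(); c=cam('wrist',s)
for n,uv,z in [('cup',(323,249.5),.096),('cuph',(309,168),.085),('pit',(522,280),.118)]: print(n,plane(c,uv,z)[0].round(4))
p=plane(c,(323,249.5),.096)[0]
print(go(p[0],p[1],.074,-3.1416+.15))
E
```

```text
cup [0.6698 0.0223 0.096 ]
cuph [0.622  0.0062 0.085 ]
pit [0.665  0.1404 0.118 ]
[-0.0032, 0.0008, 0.1082, -0.0016]
```

In the tool's units: 0.109 m is 0.1453, 0.1 m is 0.1333.

Request:
{"api": "nudge_tcp", "payload": {
  "motion": [0.088,-0.004,0.0013,0.04,0,0.088,-0.004,0.0013,0.08,0,0.088,-0.004,0.0013,0.1133,0,0.088,-0.004,0.0013,0.1333,0,0.088,-0.004,0.0013,0.1453,0,0.088,-0.004,0.0013,0.1453,0,0.05,-0.004,0.0013,0.1453,0,0.05,-0.004,0.0013,0.1453,0,0.05,-0.004,0.0013,0.1453,0,0.05,-0.004,0.0013,0.1453,0,0.05,-0.004,0.0013,0.1453,0,0.05,-0.004,0.0013,0.1453,0],
  "grip_n": 25
}}

```text
t: 12.23
eef_pos: [0.6709, 0.0232, 0.0748]
ee_rot: [-3.141, 0.002, -2.992]
force: [-1.3, 0.5, 6.4]
width: 0.0627
gripper_force: 25.0
```

In the tool's units: -0.065 m is -0.0867, -0.055 m is -0.0733.

Request:
{"api": "nudge_tcp", "payload": {
  "motion": [0.05,0,0,-0.0133,0,0.05,0,0,-0.04,0,0.05,0,0,-0.0733,0,0.05,0,0,-0.0867,0,0.05,0,0,-0.0867,0]
}}

```text
t: 12.65
eef_pos: [0.672, 0.0236, 0.1421]
ee_rot: [3.141, 0.005, -2.992]
force: [-0.5, 0.2, -1.4]
width: 0.063
gripper_force: 25.0
```

```bash
python3 -c "
from h import *
print(go(.466,-.158,.139,-3.1416+.116), get_state()['gripper_force'])"
```

```text
[0.2307, -0.1489, 0.0018, 0.0333] 24.99977778419634
```

In the tool's units: 0.231 m is 0.308, 0.225 m is 0.3, 0.033 rad is 0.0105.

Request:
{"api": "nudge_tcp", "payload": {
  "motion": [0.05,0.04,-0.02,0,0.0032,0.05,0.08,-0.0467,0,0.0064,0.05,0.12,-0.0733,0,0.0105,0.05,0.16,-0.1,0,0.0105,0.05,0.2,-0.1267,0,0.0105,0.05,0.24,-0.1533,0,0.0105,0.05,0.2733,-0.18,0,0.0105,0.05,0.3,-0.196,0,0.0105,0.05,0.308,-0.1987,0,0.0105,0.05,0.308,-0.1987,0.0267,0.0105,0.05,0.308,-0.1987,0.0667,0.0105,0.05,0.308,-0.1987,0.1,0.0105,0.05,0.308,-0.1987,0.1133,0.0105,0.05,0.308,-0.1987,0.116,0.0105,0.05,0.308,-0.1987,0.116,0.0105,0.05,0.308,-0.1987,0.116,0.0105]
}}

```text
t: 13.98
eef_pos: [0.4645, -0.1583, 0.0519]
ee_rot: [-3.141, 0.0, -3.025]
force: [0.3, 0.4, -1.0]
width: 0.0625
gripper_force: 25.0
```

```bash
python3 -c "
from h import *
print(go(.466,-.158,.0425,-3.1416+.116))"
```

```text
[-0.0015, 0.0001, 0.0094, 0.0001]
```

In the tool's units: 0.0095 m is 0.0127, 0.0085 m is 0.0113.

Request:
{"api": "nudge_tcp", "payload": {
  "motion": [0.05,-0.0013,0,0.0053,0,0.05,-0.0013,0,0.0093,0,0.05,-0.0013,0,0.0113,0,0.05,-0.0013,0,0.0127,0,0.05,-0.0013,0,0.0127,0,0.05,-0.0013,0,0.0127,0]
}}

```text
t: 14.48
eef_pos: [0.4652, -0.1582, 0.0427]
ee_rot: [-3.141, 0.001, -3.026]
force: [-1.1, 1.1, 5.2]
width: 0.0625
gripper_force: 25.0
```

In the tool's units: -0.165 m is -0.22, -0.13 m is -0.1733.

Request:
{"api": "nudge_tcp", "payload": {
  "motion": [0.088,0,0,0,0,0.088,0,0,0,0,0.088,0,0,0,0,0.088,0,0,0,0,0.088,0,0,-0.0267,0,0.088,0,0,-0.0667,0,0.088,0,0,-0.12,0,0.088,0,0,-0.1733,0,0.088,0,0,-0.22,0,0.088,0,0,-0.22,0],
  "grip_n": 25
}}

```text
t: 15.32
eef_pos: [0.4687, -0.159, 0.2146]
ee_rot: [-3.139, 0.011, -3.025]
force: [1.4, -0.4, 2.1]
width: 0.0874
gripper_force: 0.0
```

```bash
python3 -c "
from h import *
print(go(.660,.142,.205,-3.1416+.25))"
```

```text
[-0.225, 0.2766, 0.0113, -0.133]
```

In the tool's units: 0.277 m is 0.3693, -0.225 m is -0.3, -0.133 rad is -0.0423.

Request:
{"api": "nudge_tcp", "payload": {
  "motion": [0.088,-0.3,0.3693,0.0067,-0.0423,0.088,-0.3,0.3693,0.0067,-0.0423,0.088,-0.3,0.3693,0.0067,-0.0423,0.088,-0.3,0.3693,0.0067,-0.0423,0.088,-0.3,0.3693,0.0067,-0.0423,0.088,-0.3,0.3693,0.0067,-0.0423,0.088,-0.3,0.3693,0.0067,-0.0423,0.088,-0.3,0.3693,0.0067,-0.0423,0.088,-0.3,0.3693,0.0067,-0.0423,0.088,-0.3,0.3693,0.0067,-0.0423,0.088,-0.3,0.3693,0.0067,-0.0423,0.088,-0.3,0.3693,0.0067,-0.0423,0.088,-0.3,0.3693,0.0067,-0.0423]
}}

```text
t: 16.4
eef_pos: [0.656, 0.142, 0.2021]
ee_rot: [-3.142, -0.0, -2.893]
force: [-0.5, -0.5, 0.4]
width: 0.0879
gripper_force: 0.0
```

```bash
python3 - <<'E'
from h import *
s=get_state(); im=optics.grab_frame('wrist')[:,:,::-1].copy(); cv2.imwrite('pics/w6.png',im)
print(s['eef_pos'],s['ee_rot'])
E
```

```text
[0.65599773 0.14202699 0.20207012] [-3.14151378e+00 -2.73076481e-04 -2.89336341e+00]
```

View pics/w6.png

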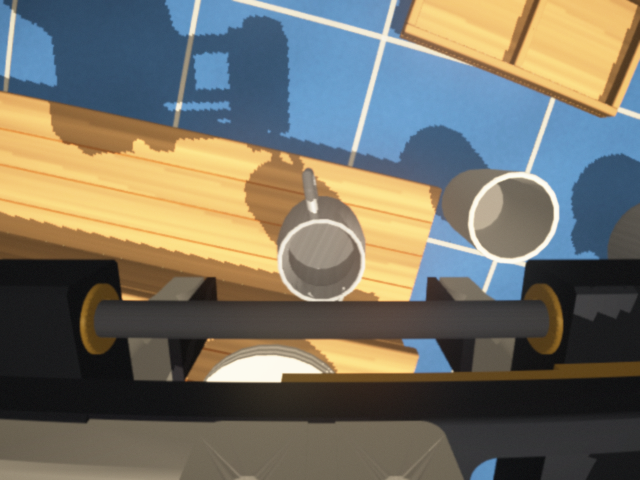

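The pitcher rim is at (322,259) with its handle at (309,172). The tumbler rim is at (514,217).

```bash
python3 - <<'E'
from h import *
s=get_state(); c=cam('wrist',s)
for n,uv,z in [('pit',(322,259.5),.118),('pith',(309,172),.105),('tumbler',(514,217),.082)]: print(n,plane(c,uv,z)[0].round(4))
p=plane(c,(322,259.5),.118)[0]
print(go(p[0],p[1],.059,s['ee_rot'][2]))
E
```

```text
pit [0.6649 0.1442 0.118 ]
pith [0.6153 0.1233 0.105 ]
tumbler [0.6116 0.2715 0.082 ]
[-0.0091, 0.0001, 0.1434, 0.0]
```

In the tool's units: 0.1425 m is 0.19, 0.14 m is 0.1867.

Request:
{"api": "nudge_tcp", "payload": {
  "motion": [0.088,-0.012,0,0.0267,0,0.088,-0.012,0,0.0667,0,0.088,-0.012,0,0.1067,0,0.088,-0.012,0,0.1467,0,0.088,-0.012,0,0.1733,0,0.088,-0.012,0,0.1867,0,0.088,-0.012,0,0.19,0,0.088,-0.012,0,0.19,0,0.05,-0.012,0,0.19,0,0.05,-0.012,0,0.19,0,0.05,-0.012,0,0.19,0,0.05,-0.012,0,0.19,0,0.05,-0.012,0,0.19,0,0.05,-0.012,0,0.19,0],
  "grip_n": 30
}}

```text
t: 17.62
eef_pos: [0.6656, 0.1452, 0.0605]
ee_rot: [3.142, 0.001, -2.893]
force: [-1.2, -0.3, 4.8]
width: 0.0606
gripper_force: 30.1
```

In the tool's units: -0.085 m is -0.1133, -0.08 m is -0.1067, 0.05 rad is 0.0159.

Request:
{"api": "nudge_tcp", "payload": {
  "motion": [0.05,0,0,-0.0133,0,0.05,0,0,-0.04,0,0.05,0,0,-0.0733,0,0.05,0,0,-0.1067,0,0.05,0.04,0,-0.1133,0.0159,0.05,0.08,0,-0.1133,0.0318,0.05,0.1067,0,-0.1133,0.0477,0.05,0.1067,0,-0.1133,0.0637,0.05,0.1067,0,-0.1133,0.0637,0.05,0.1067,0,-0.1133,0.0637]
}}

```text
t: 18.45
eef_pos: [0.5879, 0.1255, 0.1453]
ee_rot: [3.141, 0.001, -3.091]
force: [-0.2, 0.5, -1.2]
width: 0.0607
gripper_force: 29.9
```

```bash
python3 - <<'E'
from h import *
s=get_state(); im=optics.grab_frame('wrist')[:,:,::-1].copy()
print(s['eef_pos'],s['ee_rot'],s['width'])
K,D,T=cam('wrist',s); a=-.073; Rz=np.array([[np.cos(a),-np.sin(a)],[np.sin(a),np.cos(a)]])
P=np.array([[sx*.05,sy*.0965] for sx in(-1,1) for sy in(-1,1)])@Rz.T+[.455,.2679]
Ti=np.linalg.inv(T)
uv=cv2.projectPoints(np.c_[P,np.full(4,.02)],cv2.Rodrigues(Ti[:3,:3])[0],Ti[:3,3],K,D)[0].reshape(-1,2); print(uv.round(1))
for u in uv: cv2.drawMarker(im,tuple(int(v) for v in u.round()),(0,0,255),cv2.MARKER_CROSS,14,1)
cv2.imwrite('pics/w7.png',im)
print(go(.452,.222,.14,-3.1416-.073))
E
```

```text
[0.58785586 0.12554019 0.14525395] [ 3.14122170e+00  8.66695451e-04 -3.09093385e+00] 0.06068466060312406
[[415.6 -57.8]
 [689.   -1.6]
 [391.5 103.2]
 [654.  144.2]]
[0.131, 0.1032, 0.0049, 0.1236]
```

View pics/w7.png

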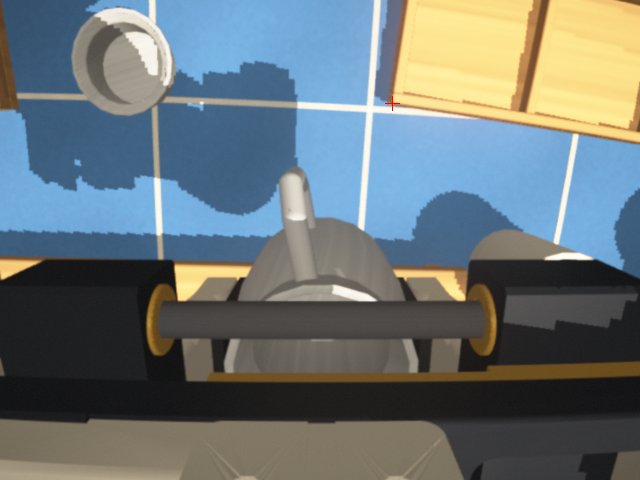

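The tray2 corner at (391,104) matches the prediction. The pitcher hangs straight, so I'll continue to the tray.

The manual's scale: shifts go in shares of 75 cm and turns go in shares of pi rad. Converting my numbers, 0.131 m is 0.1747, 0.05 m is 0.0667, 0.124 rad is 0.0395.

Request:
{"api": "nudge_tcp", "payload": {
  "motion": [0.05,0.04,0.0267,0,0.0095,0.05,0.08,0.0533,0,0.0191,0.05,0.12,0.08,0,0.0286,0.05,0.1533,0.1133,0,0.0395,0.05,0.1747,0.1333,0,0.0395,0.05,0.1747,0.1373,0.0267,0.0395,0.05,0.1747,0.1373,0.0667,0.0395,0.05,0.1747,0.1373,0.1067,0.0395,0.05,0.1747,0.1373,0.1333,0.0395,0.05,0.1747,0.1373,0.1427,0.0395,0.05,0.1747,0.1373,0.1427,0.0395,0.05,0.1747,0.1373,0.1427,0.0395]
}}

```text
t: 19.5
eef_pos: [0.4524, 0.2222, 0.0379]
ee_rot: [-3.141, 0.0, 3.067]
force: [-0.3, 0.9, -2.0]
width: 0.0608
gripper_force: 29.9
```

```bash
python3 -c "
from h import *
print(go(.452,.222,.0285,-3.1416-.073))"
```

```text
[0.0004, -0.0003, 0.0094, -0.0014]
```

In the tool's units: 0.0095 m is 0.0127, 0.0085 m is 0.0113.

Request:
{"api": "nudge_tcp", "payload": {
  "motion": [0.05,0,0,0.0053,0,0.05,0,0,0.0093,0,0.05,0,0,0.0113,0,0.05,0,0,0.0127,0,0.05,0,0,0.0127,0,0.05,0,0,0.0127,0]
}}

```text
t: 20.0
eef_pos: [0.452, 0.222, 0.0285]
ee_rot: [3.141, 0.001, 3.067]
force: [-0.4, -0.3, 0.5]
width: 0.0608
gripper_force: 30.0
```

In the tool's units: 0.001 m is 0.0013, 0.0005 m is 0.0007.

Request:
{"api": "nudge_tcp", "payload": {
  "motion": [0.05,0,0,0.0007,0,0.05,0,0,0.0013,0,0.05,0,0,0.0013,0]
}}

```text
t: 20.25
eef_pos: [0.452, 0.2221, 0.0284]
ee_rot: [3.141, 0.001, 3.067]
force: [-4.7, -0.8, 14.4]
width: 0.0604
gripper_force: 30.3
```

In the tool's units: -0.16 m is -0.2133, -0.14 m is -0.1867.

Request:
{"api": "nudge_tcp", "payload": {
  "motion": [0.088,0,0,-0.0013,0,0.088,0,0,-0.0013,0,0.088,0,0,-0.0013,0,0.088,0,0,-0.0013,0,0.088,0,0,-0.0267,0,0.088,0,0,-0.08,0,0.088,0,0,-0.1333,0,0.088,0,0,-0.1867,0,0.088,0,0,-0.2133,0,0.088,0,0,-0.2133,0],
  "grip_n": 25
}}

```text
t: 21.08
eef_pos: [0.454, 0.2236, 0.1925]
ee_rot: [3.135, 0.006, 3.067]
force: [0.9, 0.5, -0.5]
width: 0.0873
gripper_force: 0.0
```

```bash
python3 -c "
from h import *
print(go(.6116,.2715,.185,-1.571))"
```

```text
[-0.1535, 0.0594, 0.0088, -1.6451]
```

In the tool's units: -0.153 m is -0.204, 0.059 m is 0.0787, -1.645 rad is -0.5236.

Request:
{"api": "nudge_tcp", "payload": {
  "motion": [0.088,-0.204,0.0787,0,-0.5236,0.088,-0.204,0.0787,0,-0.5236,0.088,-0.204,0.0787,0,-0.5236,0.088,-0.204,0.0787,0,-0.5236,0.088,-0.204,0.0787,0,-0.5236,0.088,-0.204,0.0787,0,-0.5236,0.088,-0.204,0.0787,0,-0.5236,0.088,-0.204,0.0787,0,-0.5236,0.088,-0.204,0.0787,0,-0.5236,0.088,-0.204,0.0787,0,-0.5236,0.088,-0.204,0.0787,0,-0.5236,0.088,-0.204,0.0787,0,-0.5236,0.088,-0.204,0.0787,0,-0.5236,0.088,-0.204,0.0787,0,-0.5236,0.088,-0.204,0.0787,0,-0.5236,0.088,-0.204,0.0787,0,-0.5236]
}}

```text
t: 22.42
eef_pos: [0.6086, 0.2691, 0.1866]
ee_rot: [3.141, -0.0, -1.576]
force: [0.3, -0.5, 0.2]
width: 0.0876
gripper_force: 0.0
```

```bash
python3 - <<'E'
from h import *
s=get_state(); im=optics.grab_frame('wrist')[:,:,::-1].copy(); cv2.imwrite('pics/w8.png',im)
K,D,T=cam('wrist',s); Ti=np.linalg.inv(T); t=np.linspace(0,6.28,60)
uv=cv2.projectPoints(np.c_[.6116+.0335*np.cos(t),.2715+.0335*np.sin(t),0*t+.082],cv2.Rodrigues(Ti[:3,:3])[0],Ti[:3,3],K,D)[0].reshape(-1,2); print(uv.mean(0),uv.min(0),uv.max(0))
print(go(.6116,.2715,.032,-1.571))
E
```

```text
[316.80834625 241.80055192] [267.72273605 192.71381666] [367.51191254 289.39656164]
[-0.0024, -0.003, 0.1547, -0.0042]
```

View pics/w8.png

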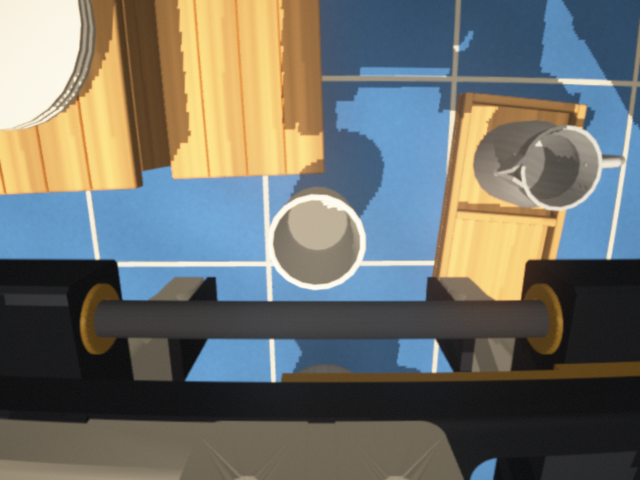

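The rim is at (317,241) as predicted, and the pitcher stands in its compartment. I'll descend on the tumbler.

In the tool's units: 0.154 m is 0.2053, 0.152 m is 0.2027.

Request:
{"api": "nudge_tcp", "payload": {
  "motion": [0.088,-0.0027,-0.004,0.04,0,0.088,-0.0027,-0.004,0.0933,0,0.088,-0.0027,-0.004,0.1467,0,0.088,-0.0027,-0.004,0.1867,0,0.088,-0.0027,-0.004,0.2027,0,0.088,-0.0027,-0.004,0.2053,0,0.088,-0.0027,-0.004,0.2053,0,0.05,-0.0027,-0.004,0.2053,0,0.05,-0.0027,-0.004,0.2053,0,0.05,-0.0027,-0.004,0.2053,0,0.05,-0.0027,-0.004,0.2053,0,0.05,-0.0027,-0.004,0.2053,0,0.05,-0.0027,-0.004,0.2053,0],
  "grip_n": 30
}}

```text
t: 23.55
eef_pos: [0.6123, 0.2717, 0.0348]
ee_rot: [-3.14, 0.001, -1.571]
force: [-1.8, -0.9, 6.1]
width: 0.0666
gripper_force: 29.9
```

In the tool's units: -0.065 m is -0.0867, -0.055 m is -0.0733.

Request:
{"api": "nudge_tcp", "payload": {
  "motion": [0.05,0,0,-0.0133,0,0.05,0,0,-0.04,0,0.05,0,0,-0.0733,0,0.05,0,0,-0.0867,0,0.05,0,0,-0.0867,0]
}}

```text
t: 23.97
eef_pos: [0.6134, 0.2723, 0.1017]
ee_rot: [-3.137, 0.003, -1.572]
force: [-0.9, 0.1, -1.5]
width: 0.0668
gripper_force: 30.0
```

```bash
python3 -c "
from h import *
print(go(.458,.3145,.1,-1.644), get_state()['gripper_force'])"
```

```text
[-0.0421, 0.1554, 0.0011, 0.0725] 30.011426012752054
```

In the tool's units: 0.155 m is 0.2067, 0.15 m is 0.2, 0.072 rad is 0.0229.

Request:
{"api": "nudge_tcp", "payload": {
  "motion": [0.05,-0.02,0.0333,0,0.0064,0.05,-0.04,0.0667,0,0.0127,0.05,-0.056,0.1067,0,0.0191,0.05,-0.056,0.1467,0,0.0229,0.05,-0.056,0.18,0,0.0229,0.05,-0.056,0.2,0,0.0229,0.05,-0.056,0.2067,0,0.0229,0.05,-0.056,0.2067,0.02,0.0229,0.05,-0.056,0.2067,0.0467,0.0229,0.05,-0.056,0.2067,0.0613,0.0229,0.05,-0.056,0.2067,0.064,0.0229,0.05,-0.056,0.2067,0.064,0.0229,0.05,-0.056,0.2067,0.064,0.0229]
}}

```text
t: 25.05
eef_pos: [0.4572, 0.3134, 0.0501]
ee_rot: [-3.142, -0.0, -1.644]
force: [0.0, -0.5, -2.5]
width: 0.0665
gripper_force: 30.0
```

```bash
python3 -c "
from h import *
print(go(.458,.3145,.0428,-1.644))"
```

```text
[-0.0012, -0.0007, 0.0073, 0.0001]
```

In the tool's units: 0.0078 m is 0.0104, 0.0075 m is 0.01.

Request:
{"api": "nudge_tcp", "payload": {
  "motion": [0.05,-0.0013,0,0.004,0,0.05,-0.0013,0,0.0067,0,0.05,-0.0013,0,0.0087,0,0.05,-0.0013,0,0.01,0,0.05,-0.0013,0,0.0104,0,0.05,-0.0013,0,0.0104,0,0.05,-0.0013,0,0.0104,0]
}}

```text
t: 25.63
eef_pos: [0.457, 0.3145, 0.0428]
ee_rot: [-3.141, 0.0, -1.644]
force: [-2.8, -0.3, 5.0]
width: 0.0664
gripper_force: 29.9
```

Contact: release and rise, then take the final pictures.

In the tool's units: 0.24 m is 0.32, -0.2 m is -0.2667.

Request:
{"api": "nudge_tcp", "payload": {
  "motion": [0.088,0,0,-0.0013,0,0.088,0,0,-0.0013,0,0.088,0,0,-0.0013,0,0.088,0,0,-0.0013,0,0.088,0,0,-0.0267,0,0.088,0,0,-0.08,0,0.088,0,0,-0.1333,0,0.088,0,0,-0.1867,0,0.088,0,0,-0.24,0,0.088,0.0533,0,-0.2667,0,0.088,0.1067,0,-0.2667,0,0.088,0.16,0,-0.2667,0,0.088,0.2133,0,-0.2667,0,0.088,0.2667,0,-0.2667,0,0.088,0.32,0,-0.2667,0,0.088,0.32,0,-0.2667,0]
}}

```text
t: 26.97
eef_pos: [0.4377, 0.07, 0.2425]
ee_rot: [3.141, -0.0, -1.647]
force: [0.4, -0.4, -1.7]
width: 0.0876
gripper_force: 0.0
```

```bash
python3 - <<'E'
from h import *
a=optics.grab_frame('top')[200:360,120:570,::-1]; b=optics.grab_frame('side')[130:420,150:450,::-1]
a=cv2.resize(a,(790,281)); b=cv2.resize(b,(300,290)); o=np.zeros((575,790,3),np.uint8); o[:281]=a; o[283:573,:300]=b
cv2.imwrite('pics/f1.png',o)
E
```

```text
(no output)
```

View pics/f1.png

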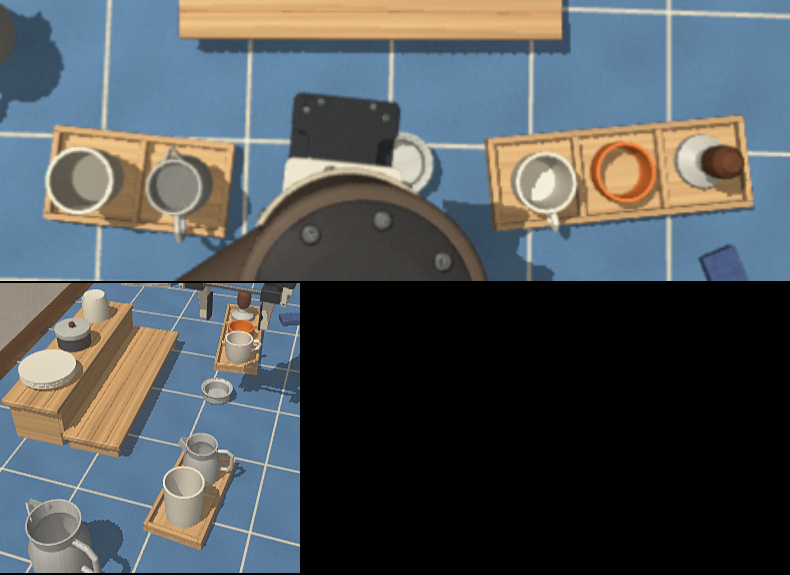

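The final view shows all five things upright in their own compartments, and the basket and large pitcher where they stood. Handing in.

```bash
python3 -c "
from station import arm, optics, job, get_state
print(job.job_done())"
```

```text
the job is handed in; nothing more can be done
None
```

I handed the job in at about 27 s: cup, ring and tamper are in the long tray and pitcher and tumbler in the short one, all upright in the last pictures, with the filter basket and large pitcher seemingly unmoved; the hand-in gave no verdict.

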